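# Shorten a telescopic duct prop by one hole and lock it in its bench cradle

## Task

The square telescopic duct prop clamped in the blue bench cradle is one hole too long. Squeeze its orange sprung button flush and, without ramming it, slide the galvanised sleeve onto the inner tube until the button clicks fully out of the next hole; then swing the red keeper down fully home behind the end of the sleeve. Leave everything else on the bench where it is.

Things in the scene. Friction and masses are not known exactly. Their poses are not given: they have to be found in the camera images.
- cradle: Blue base plate, 170 x 430 x 12 mm, fixed to the bench, with the prop clamped level above it. Origin at its underside, right below the button; z up; y runs along the tube, the way the sleeve must slide (towards the clamp blocks); x points to the side where the button sticks out. Tube axis at x = 0, z = 75 mm. The aluminium inner tube, 23 mm square, is fixed.
- clamp_top (a point): Middle of the top of the nearer of two dark clamp blocks (each 62 mm along x, 22 mm along y, 96 mm high plus a 12 mm thumb screw), at cradle x 0, y 150 mm; the other is 65 mm further. The sleeve's mouth stays short of them.
- landing (a point): Top of the post where the keeper's free end lands, cradle x 55, y -132, z 61 mm (20 x 30 mm). The keeper's hinge post, 87 mm high, stands opposite at x -60, y -132 mm. A rest under the sleeve at y -57 to -73 mm is 50 mm wide and 58 mm high.
- sleeve: Galvanised square tube, rough to the touch, 30 x 30 mm outside, that slides stiffly (3 N) over the inner tube along the cradle's y. Origin on the tube axis at the hole where the button sits at the start; axes as the cradle's. From y = +30 mm (open mouth) to -152 mm (black end cap, 34 mm square). In its +x face, a first hole (13 mm) at y = 0; the next hole is in a yellow strip screwed flush into that face.
- sleeve_slide (a joint): How far the sleeve has slid onto the inner tube, towards the cradle's +y, in m: 0 at the start. The next hole (13 mm, in the flush yellow strip, 76 mm long) was set by hand and is somewhere from 45 to 76 mm along, a different distance each time, so that the sleeve must be slid until the button is felt or seen to click out and the sleeve stops (1.5 mm of play).
- button: Orange snap button, a 10 mm round pin with a domed tip, carried by the inner tube (it does not travel with the sleeve); it sticks 6 mm out of the sleeve's +x face. Origin at its tip. While it stands out of a hole the sleeve is locked. Its spring pushes with 3 N at rest, about 7 N when flush with the sleeve's face.
- button_press (a joint): How far the button is pressed in, m: 0 fully out, 0.006 flush, 0.0076 tucked under the sleeve's wall. Held flush by a flat finger pad only its dome is in the hole, and an axial push of 6 to 15 N on the sleeve tucks it under; then it needs no more pressing and springs out and locks at the next hole by itself.
- keeper: Red bar (126 mm long, 10 mm wide, 18 mm deep) that swings up and down about a hinge along the cradle's y. Origin on the hinge, at cradle x = -60, y = -132, z = 70 mm. Its own x runs along the bar to its free end. A stiff hinge holds it wherever it is left (about 1.5 N at the tab). It fits only when the sleeve is shortened: before that the sleeve is in its way.
- keeper_tab (a point): Middle of the upper face of the keeper's wide tab (20 mm along the bar, 30 mm across), 121 mm from the hinge along the bar and 9 mm above its mid-line; when home it is at cradle x = 61, y = -132, z = 79 mm.
- keeper_swing (a joint): Keeper angle in rad: 0 home (bar level, on its landing post behind the sleeve's end), about 1.57 upright, more leaning out over the cradle's -x side. It starts between 1.2 and 1.75.
- coupling: Small brass coupling standing on the cradle's plate, 24 mm across and high; leave alone. Origin under its centre.
- hex_plug: Small steel plug standing on the cradle's plate, 26 mm across, 20 mm high; leave alone. Origin under its centre.
- screwdriver: Loose screwdriver on the bench; leave alone.
- wrench: Loose wrench on the bench; leave alone.
- screw_jar: Clear jar with a blue cap, 64 mm across, 85 mm high; leave alone. Origin under its centre.
- mug: Blue mug, 80 mm across, 90 mm high; leave alone. Origin under its centre.
- gas_valve: Loose gas valve, aluminium block with a cream head, 60 x 90 x 93 mm; leave alone. Origin under its centre.

How it is judged:
By the outcome, as a careful person would: the job done as asked, in the order asked, and still so for the second after the job is handed in, with the robot touching nothing.
It also fails if it takes over 67 s, if anything falls off the work surface, if the arm or the gripper's body presses on something with over 40 N, if the wrist force passes 120 N, or if a joint passes its speed limit or range.

## Robot

A 7-joint arm with a two-finger parallel gripper is mounted at the origin on the work surface. World frame = base frame: x ahead of the robot, y to its left, z up, the work surface at z = 0. Lengths are in m, angles in rad, forces in N, time in s.
With the tool pointing down it reaches from about 0.425 to 0.925 m from the base axis. Payload 6.8 kg.
Tool frame: the origin (TCP) lies at the very end of the fingers, on their centre line; the grasp point (between the pads) lies 19 mm behind it; x points along the fingers, y is the direction in which the jaws open and shut, and the axes are right-handed (so a half turn about x gives the same grasp; the last joint's range is limited). The gripper opens to 85 mm and grips with 20 to 120 N. Pads are 22 mm wide; open, the fingers measure 114 mm over their backs; the gripper's body (76 mm by 85 mm) begins 54 mm behind the grasp point. The pads swing forward as they close: fully open they stand 13 mm farther back than shut.
Start: joints at [1.173, 0.477, 0.022, 1.555, -0.011, 1.109, -0.083], TCP at [0.193, -0.647, 0.231] pointing down, gripper open.
Joint ranges: [-2.96, 2.96], [-0.34, 2.1], [-1.41, 1.46], [0.24, 2.44], [-1.37, 4.51], [0.17, 1.92], [-2.96, 2.96]. Speed limits (rad/s): [2.39, 2.39, 3.14, 3.14, 3.14, 3.14, 3.14].

## Interface

Orientations are given as a rotation vector (axis times angle).
In Python, from bench import get_obs, grab_frame, camera_info, hand_in gives the robot as it stands.
- The arm moves only by the tool apply_moves, never from a script. Its argument "series" is text: rows parted by semicolons, each of 7 numbers parted by spaces: the turn, a rotation vector about the tool's x, y, z in rad, then the shift along the tool's x, y, z in m, then the opening, from 0 (shut) to 1 (fully open). In form: wx wy wz tx ty tz hand; .... A call has 1 to 12 rows; each row is the pose to reach, as a shift and turn from the pose commanded when the call began, along the tool's axes at that moment; what a row does not reach only later rows make up. A row lasts 1/8 s, in which the tool goes at most 62.5 mm and 10.7 degrees, less where a joint would pass 70% of its speed; a pose out of reach is approached as far as the arm can. A call with a gripper value outside its range is refused whole. The fingers move at their own pace and stop on an object; "force" is the grip in N (left out, the last holds). Time passes only in rows, so rows that repeat a pose let the fingers close. It gives the time, the measured TCP pose, the force and the opening at its end, in the units of the state.
- get_obs(): the state, without advancing time (a new reading comes with each control period).
- grab_frame(name): name is "side" or "top" or "wrist"; returns the picture (400x640x3 uint8, blue, green, red); there is no depth.
- camera_info(name): a dict with "fov_y" (degrees; the focal length in pixels is half the picture's height over the tangent of half this angle, whatever the lens; pixels are square), "cx", "cy" (the principal point, pixels), "rvec" (rotation vector, rad) and "tvec" (3), from world to camera coordinates, as OpenCV has them. Camera axes: x right, y down, z forward; pixel columns grow to the right and rows downward; lengths in m; the calibration is good to about 2 mm. A picture is of the moment at which its call begins: read the wrist's pose just before it. camera_info takes no time and is no camera call; for the wrist camera it gives the pose at the moment of the call.
- hand_in(): hands the job in, once; it reports no verdict.
The state is a dict: "clock": time; "joints": joint angles; "qvel": joint speeds; "tau": joint torques, N m; "tcp_pos": TCP position; "orientation": TCP orientation; "contact_force": force on the tool from outside, world axes, zero at the start; "moment": the same for the moment, N m; "grip_width": finger opening in m.
Only numpy, scipy, OpenCV 4.12 (cv2) and the standard library are available. Lean on these libraries where they do the work, as an engineer would, in place of code of your own. Each camera call takes 0.05 s, during which the arm holds its last target.

## Working session

There is one attempt and no reset: what is moved stays moved. The work goes in short steps, Python scripts to look and compute and a tool call to move; the robot and the scene stay as the last step left them, time stands still between calls to the robot, and variables do not carry over. Pictures are saved under pics/ and viewed, and the job is handed in when it is done.

Besides the shell and the picture viewer there is one more tool, called in YAML: its name, and indented under it one key for each argument. apply_moves: Moves the arm, as the interface text tells. Its arguments: {"type":"object","properties":{"series":{"type":"string"},"force":{"type":"number"}},"required":["series"]}

```bash
ls; mkdir -p pics
python3 - <<'E'
from bench import *
import cv2
print(get_obs())
for n in ("side","top","wrist"):
    i=camera_info(n); print(n,i)
    cv2.imwrite(f"pics/{n}0.png",grab_frame(n))
E
```

```text
pics
{'clock': 0.0, 'joints': array([ 1.17289058,  0.47781392,  0.02238885,  1.55646422, -0.01152206,
        1.10930342, -0.08309956]), 'qvel': array([-2.51443083e-04, -1.29724821e-04, -1.24063863e-03,  6.77715169e-05,
        1.65364133e-03, -3.11311297e-04,  1.96485885e-04]), 'tau': array([-1.73282137e-04, -5.96441174e+01,  1.60821129e+00, -2.81191742e+01,
        1.24190966e-02,  9.27463872e-03, -2.79118893e-06]), 'tcp_pos': array([ 0.19268213, -0.64628781,  0.23031201]), 'orientation': array([ 2.06618648,  0.30343355, -2.06703902]), 'contact_force': array([-0.42625179,  0.5743566 ,  0.75159566]), 'moment': array([0.02567284, 0.02479432, 0.04014011]), 'grip_width': 0.08535784273813779}
side {'fov_y': 55.949943705478184, 'cx': 321.59443237234115, 'cy': 206.56818549926018, 'rvec': array([ 0.732234  , -2.50767002,  1.28588569]), 'tvec': array([0.5166901 , 0.2694882 , 0.85643667])}
top {'fov_y': 52.10525504553246, 'cx': 322.78702127143623, 'cy': 205.81202040990192, 'rvec': array([ 2.17677805, -2.20357039,  0.07919527]), 'tvec': array([0.0052558 , 0.59506823, 1.46792994])}
wrist {'fov_y': 64.85807122301087, 'cx': 321.25799619888954, 'cy': 196.51177161263308, 'rvec': array([-2.33510337,  1.73846953,  0.24527936]), 'tvec': array([-0.67401   , -0.03633463,  0.3800373 ])}
```

View pics/side0.png

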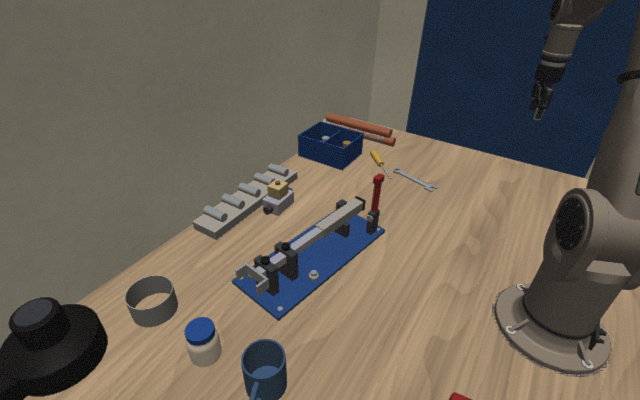

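View pics/top0.png

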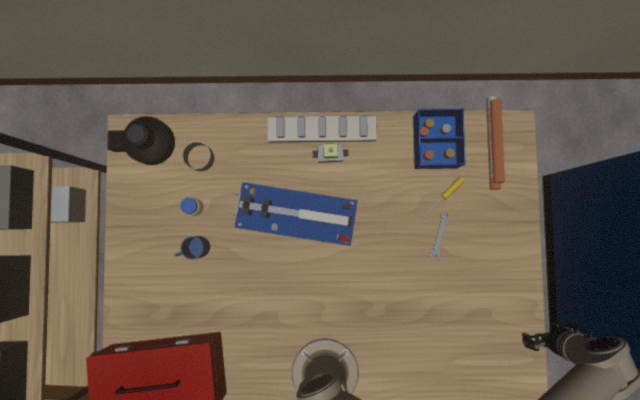

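View pics/wrist0.png

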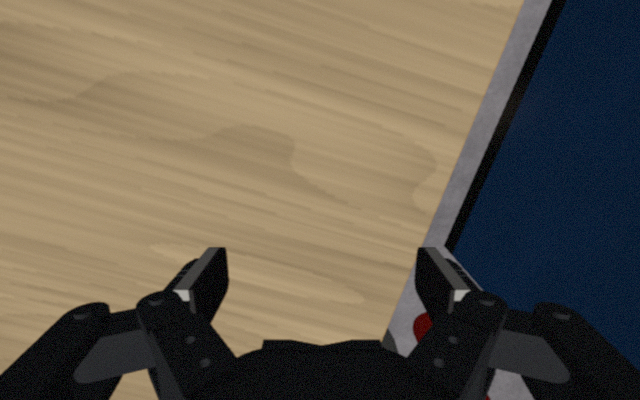

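```bash
cat > h.py <<'E'
import numpy as np, cv2
from scipy.spatial.transform import Rotation as R
from bench import *
def cam(n):
    i=camera_info(n); f=200/np.tan(np.radians(i["fov_y"]/2))
    K=np.array([[f,0,i["cx"]],[0,f,i["cy"]],[0,0,1]])
    return K,np.array(i["rvec"]),np.array(i["tvec"])
def proj(c,P):
    return cv2.projectPoints(np.atleast_2d(np.array(P,float)),c[1],c[2],c[0],None)[0][:,0]
def ray(c,px,z):
    Rm=R.from_rotvec(c[1]).as_matrix(); o=-Rm.T@c[2]
    d=Rm.T@np.linalg.inv(c[0])@np.array([px[0],px[1],1.]); return o+d*(z-o[2])/d[2]
def c2w(p,P):  # p=(x,y,yaw)
    P=np.atleast_2d(np.array(P,float)); c,s=np.cos(p[2]),np.sin(p[2])
    return np.c_[p[0]+c*P[:,0]-s*P[:,1],p[1]+s*P[:,0]+c*P[:,1],P[:,2]]
E
python3 - <<'E'
from h import *
im=cv2.imread("pics/top0.png"); cv2.imwrite("pics/top0c.png",cv2.resize(im[170:255,225:365],None,fx=5.5,fy=5.5,interpolation=cv2.INTER_CUBIC))
im=cv2.imread("pics/side0.png"); cv2.imwrite("pics/side0c.png",cv2.resize(im[165:320,225:395],None,fx=3.8,fy=3.8,interpolation=cv2.INTER_CUBIC))
c=cam("side");print(-R.from_rotvec(c[1]).as_matrix().T@c[2])
c=cam("top");print(-R.from_rotvec(c[1]).as_matrix().T@c[2])
E
```

```text
[0.17088823 0.73458133 0.71011534]
[0.49604195 0.0069541  1.50427596]
```

View pics/top0c.png

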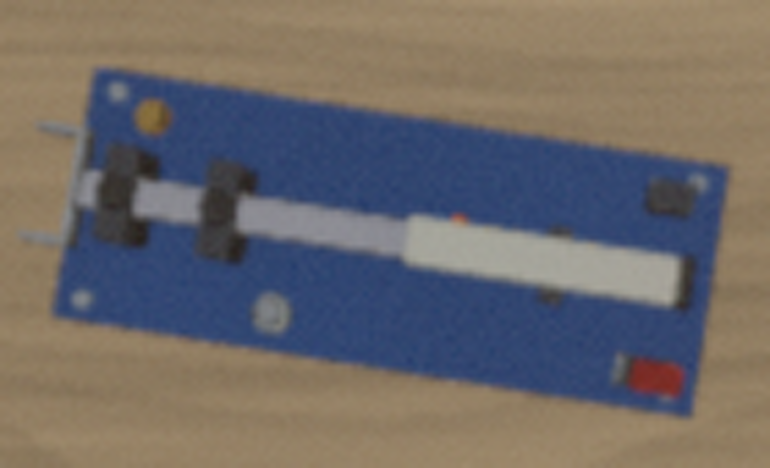

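View pics/side0c.png

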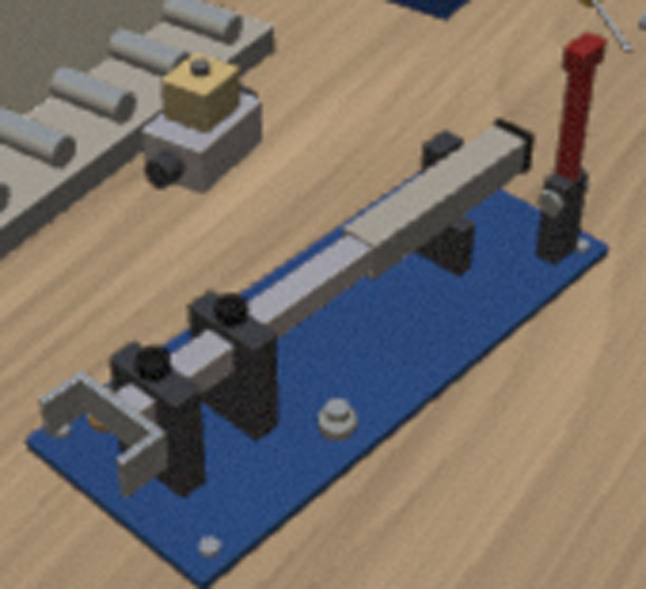

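Run:
```python
from h import *
from scipy.optimize import least_squares
t=cam("top"); s=cam("side")
T=lambda a:np.array(a)/5.5+[225,170]-0.41
S=lambda a:np.array(a)/3.8+[225,165]-0.37
ct=T([[97,68],[730,165],[690,415],[53,316]]); cs=S([[28,442],[607,246],[203,585]])
sl=T([[408,213],[404,263],[693,258],[688,308],[459,216]]); slP=[[15,30,90],[-15,30,90],[17,-152,92],[-17,-152,92],[20,0,75]]
ss=S([[500,120],[532,138]]); ssP=[[17,-152,92],[-17,-152,92]]
def res(p,full=False):
    a,b=p[3],p[4]
    C=np.array([[85,215,12],[85,-215,12],[-85,-215,12],[-85,215,12]])+[a*1000,b*1000,0]
    r=[proj(t,c2w(p,C/1e3))-ct, proj(s,c2w(p,C[[0,2,3]]/1e3))-cs, proj(t,c2w(p,np.array(slP)/1e3))-sl, proj(s,c2w(p,np.array(ssP)/1e3))-ss]
    r=np.vstack(r); return r if full else r.ravel()
o=least_squares(res,[.6,0,-.15,0,0.04],loss="soft_l1")
print(o.x); print(res(o.x,True).round(1))
p=o.x
# keeper angle from side tab
k=S([585,45]); 
for th in np.arange(1.2,1.8,.1):
    P=np.array([-60+126*np.cos(th),-132,70+126*np.sin(th)])/1e3
    print(round(th,2),proj(s,c2w(p,P)),proj(t,c2w(p,P)))
print(k,T([655,378]))
```

```text
[ 5.61646577e-01  5.47985940e-02 -1.64528786e-01 -4.31763640e-05
  4.44149305e-02]
[[-1.3 -0.3]
 [-0.4 -0.2]
 [ 0.1  0.5]
 [-1.   0.5]
 [-1.1 -1.3]
 [ 1.2 -1. ]
 [ 0.5 -0.5]
 [-0.1  0.4]
 [-0.7 -0.1]
 [ 0.2 -0.4]
 [-0.3  0.2]
 [-0.4 -0. ]
 [-0.2 -1.2]
 [ 0.9 -1.4]]
1.2 [[363.57153611 173.31465089]] [[345.40379287 223.53539947]]
1.3 [[367.3212903 173.6309718]] [[344.92739939 227.19377526]]
1.4 [[371.1937907 174.3910464]] [[344.40992342 230.98519296]]
1.5 [[375.14610282 175.59664677]] [[343.85764939 234.86223442]]
1.6 [[379.13222307 177.24325507]] [[343.27748669 238.77554111]]
1.7 [[383.10376049 179.31968401]] [[342.67683437 242.67482193]]
1.8 [[387.01076018 181.80785875]] [[342.06342898 246.50990617]]
[378.57736842 176.47210526] [343.68090909 238.31727273]
```

```bash
cat >> h.py <<'E'
CR=[0.5616,0.0548,-0.1645]
def toolR(yaw,tilt=0):
    # tool x down; tool y along cradle x (sgn), 
    y=np.array([np.cos(yaw),np.sin(yaw),0]); x=np.array([0,0,-1.]); z=np.cross(x,y)
    return R.from_matrix(np.c_[x,y,z])
def rel(Pw,Rt,o=None):
    o=o or get_obs(); R0=R.from_rotvec(o["orientation"])
    return (R0.inv()*Rt).as_rotvec().round(4),R0.inv().apply(np.array(Pw)-o["tcp_pos"]).round(4)
E
python3 - <<'E'
from h import *
o=get_obs();R0=R.from_rotvec(o["orientation"]);print(R0.as_matrix().round(3))
for yaw in (CR[2],CR[2]+np.pi):
  print(rel([.5616,.0548,.33],toolR(yaw)))
E
```

```text
[[-0.     0.286 -0.958]
 [ 0.001 -0.958 -0.286]
 [-1.    -0.001  0.   ]]
(array([-1.1165e+00, -7.0000e-04,  1.3000e-03]), array([-0.0987, -0.5667, -0.5539]))
(array([2.0251e+00, 1.5000e-03, 8.0000e-04]), array([-0.0987, -0.5667, -0.5539]))
```

apply_moves:
  series: "0 0 0 -0.1 0 0 1; 0 0 0 -0.1 0 0 1; -1.1165 0 0 -0.1 -0.567 -0.554 1; -1.1165 0 0 -0.1 -0.567 -0.554 1; -1.1165 0 0 -0.1 -0.567 -0.554 1; -1.1165 0 0 -0.1 -0.567 -0.554 1; -1.1165 0 0 -0.1 -0.567 -0.554 1; -1.1165 0 0 -0.1 -0.567 -0.554 1; -1.1165 0 0 -0.1 -0.567 -0.554 1; -1.1165 0 0 -0.1 -0.567 -0.554 1; -1.1165 0 0 -0.1 -0.567 -0.554 1; -1.1165 0 0 -0.1 -0.567 -0.554 1"

```text
clock: 1.65
tcp_pos: [0.4842, -0.092, 0.3314]
orientation: [1.329, 1.126, -1.33]
contact_force: [0.9, -1.4, -0.0]
grip_width: 0.0852
```

Run:
```python
from h import *
print(rel([.5616,.0548,.32],toolR(CR[2])))
```

```text
(array([-0.0005,  0.0004, -0.0003]), array([ 0.0113,  0.0523, -0.1575]))
```

apply_moves:
  series: "0 0 0 0.011 0.052 -0.157 1; 0 0 0 0.011 0.052 -0.157 1; 0 0 0 0.011 0.052 -0.157 1; 0 0 0 0.011 0.052 -0.157 1; 0 0 0 0.011 0.052 -0.157 1"

```text
clock: 2.28
tcp_pos: [0.5604, 0.0519, 0.3199]
orientation: [1.329, 1.127, -1.331]
contact_force: [-0.5, -0.4, -0.0]
grip_width: 0.0852
```

Run:
```python
from h import *
print(get_obs()["tcp_pos"],rel([.5616,.0548,.32],toolR(CR[2])))
c=cam("wrist"); im=grab_frame("wrist"); cv2.imwrite("pics/w1.png",im); np.savez("w1.npz",K=c[0],r=c[1],t=c[2])
P=np.array([[15,30,90],[-15,30,90],[15,-152,90],[20,0,75],[0,150,96],[55,-132,61],[-60,-132,87]])/1e3
print(proj(c,c2w(CR,P)).round(1))
```

```text
[0.56044575 0.05185716 0.31988065] (array([-0.0005,  0.0009,  0.0008]), array([-0.0001,  0.0007, -0.0031]))
[[334.8 139.2]
 [309.1 139.2]
 [333.1 277.8]
 [338.  162.5]
 [322.   24.1]
 [361.1 254.3]
 [276.4 263. ]]
```

View pics/w1.png

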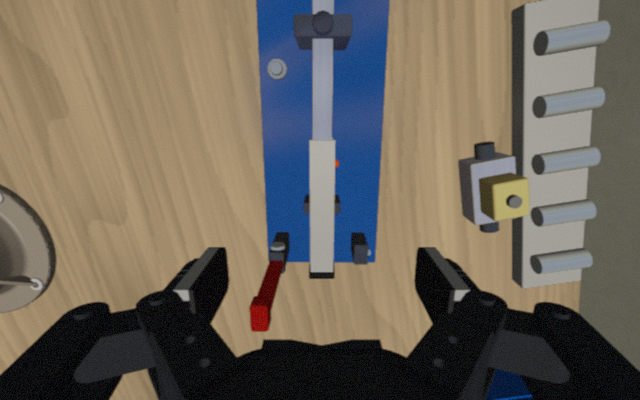

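apply_moves:
  series: "0 0 0 0 0.001 -0.003 1; 0 0 0 0.06 0.001 -0.003 1; 0 0 0 0.12 0.001 -0.003 1; 0 0 0 0.18 0.001 -0.003 1; 0 0 0 0.23 0.001 -0.003 1; 0 0 0 0.26 0.001 -0.003 1; 0 0 0 0.267 0.001 -0.003 1; 0 0 0 0.267 0.001 -0.003 1"

```text
clock: 3.32
tcp_pos: [0.5627, 0.0552, 0.054]
orientation: [1.33, 1.126, -1.329]
contact_force: [-0.3, 0.6, 0.1]
grip_width: 0.0852
```

Run:
```python
from h import *
print(get_obs()["tcp_pos"],rel([.5616,.0548,.053],toolR(CR[2])))
c=cam("wrist"); im=grab_frame("wrist"); cv2.imwrite("pics/w2.png",im)
P=np.array([[15,30,90],[-15,30,90],[15,-152,90],[20,0,75],[0,150,96],[55,-132,61],[-60,-132,87]])/1e3
print(proj(c,c2w(CR,P)).round(1))
```

```text
[0.56271999 0.05523131 0.0539824 ] (array([-0.0007, -0.0001, -0.0008]), array([ 0.001 , -0.001 ,  0.0006]))
[[ 359.1  221.1]
 [ 276.2  221.1]
 [ 347.6  551. ]
 [ 364.4  274.2]
 [ 315.8 -240.4]
 [ 412.2  462.2]
 [ 201.4  517.3]]
```

View pics/w2.png

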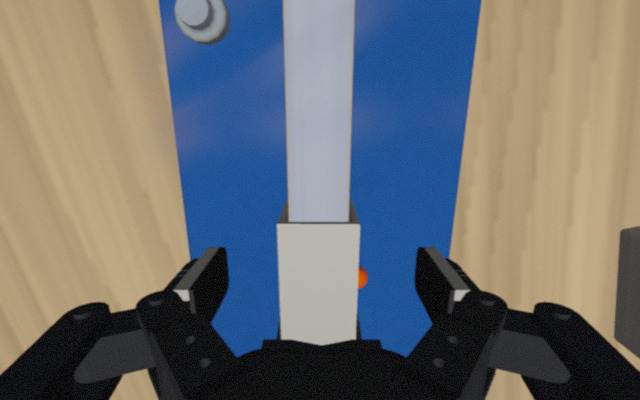

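apply_moves:
  series: "0 0 0 0.001 0 0.001 0.6; 0 0 0 0.001 0 0.001 0.3; 0 0 0 0.001 0 0.001 0.2; 0 0 0 0.001 0 0.001 0.1; 0 0 0 0.001 0 0.001 0.1; 0 0 0 0.001 0 0.001 0.1; 0 0 0 0.001 0 0.001 0.1; 0 0 0 0.001 0 0.001 0.1"
  force: 35

```text
clock: 4.38
tcp_pos: [0.5615, 0.0548, 0.0532]
orientation: [1.329, 1.127, -1.33]
contact_force: [-4.4, 0.1, 11.3]
grip_width: 0.0295
```

Run:
```python
from h import *
print(get_obs()["tcp_pos"],get_obs()["grip_width"],get_obs()["contact_force"],rel([.5616,.0548,.053],toolR(CR[2])))
c=cam("wrist"); im=grab_frame("wrist"); cv2.imwrite("pics/w3.png",im)
```

```text
[0.56147005 0.05480256 0.05322897] 0.02951438661922171 [-4.35373405  0.14863815 11.33949385] (array([-0.0003,  0.0006,  0.0007]), array([ 0.0002,  0.0001, -0.    ]))
```

View pics/w3.png

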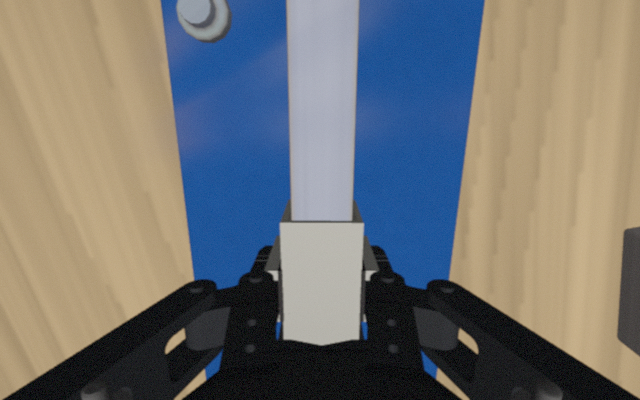

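apply_moves:
  series: "0 0 0 0 0 -0.001 0.1; 0 0 0 0 0 -0.002 0.1; 0 0 0 0 0 -0.003 0.1; 0 0 0 0 0 -0.004 0.1; 0 0 0 0 0 -0.006 0.1; 0 0 0 0 0 -0.008 0.1; 0 0 0 0 0 -0.01 0.1; 0 0 0 0 0 -0.01 0.1"

```text
clock: 5.42
tcp_pos: [0.5622, 0.0596, 0.0532]
orientation: [1.324, 1.122, -1.337]
contact_force: [-9.3, -12.0, 17.5]
grip_width: 0.03
```

```bash
cat > st.py <<'E'
from h import *
import sys
o=get_obs(); R0=R.from_rotvec(o["orientation"])
print("tool force",R0.inv().apply(o["contact_force"]).round(1),o["grip_width"],"tcp in cradle",(R.from_euler('z',-CR[2]).apply(o["tcp_pos"]-[CR[0],CR[1],0])*1e3).round(1))
if len(sys.argv)>1: cv2.imwrite("pics/"+sys.argv[1],grab_frame("wrist"))
E
python3 st.py w4.png
```

```text
tool force [-17.3  -7.2  13.5] 0.029997495067422393 tcp in cradle [-0.2  4.8 53.2]
```

View pics/w4.png

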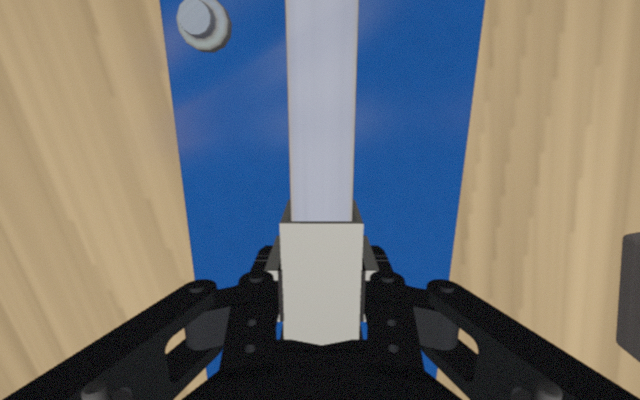

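apply_moves:
  series: "0 0 0 -0.0005 0 -0.001 0.1; 0 0 0 -0.001 0 -0.002 0.1; 0 0 0 -0.001 0 -0.003 0.1; 0 0 0 -0.001 0 -0.003 0.1"

```text
clock: 5.98
tcp_pos: [0.5629, 0.0635, 0.0532]
orientation: [1.326, 1.123, -1.336]
contact_force: [-4.8, -7.3, 5.8]
grip_width: 0.0295
```

```bash
python3 st.py
```

```text
tool force [-5.8 -3.5  8. ] 0.02952854196814904 tcp in cradle [-0.2  8.7 53.2]
```

apply_moves:
  series: "0 0 0 0 0 -0.002 0.1; 0 0 0 0 0 -0.0045 0.1; 0 0 0 0 0 -0.007 0.1; 0 0 0 0 0 -0.0095 0.1; 0 0 0 0 0 -0.012 0.1; 0 0 0 0 0 -0.0145 0.1; 0 0 0 0 0 -0.017 0.1; 0 0 0 0 0 -0.0195 0.1; 0 0 0 0 0 -0.022 0.1; 0 0 0 0 0 -0.0245 0.1; 0 0 0 0 0 -0.027 0.1; 0 0 0 0 0 -0.029 0.1"

```text
clock: 7.48
tcp_pos: [0.5679, 0.0932, 0.0533]
orientation: [1.326, 1.124, -1.334]
contact_force: [-4.4, -5.4, 4.6]
grip_width: 0.0293
```

```bash
python3 st.py w5.png
```

```text
tool force [-4.6 -3.4  6.1] 0.02933604478341846 tcp in cradle [-0.  38.9 53.3]
```

View pics/w5.png

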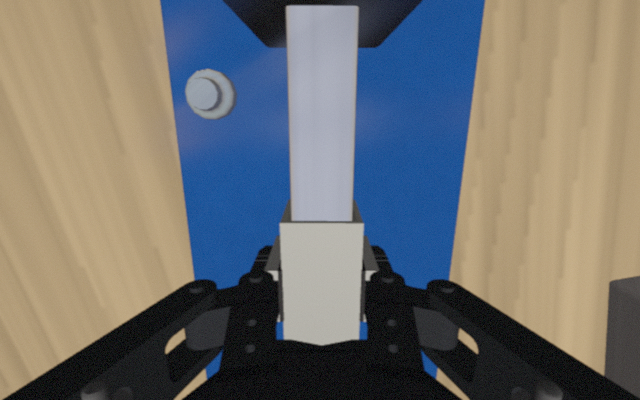

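apply_moves:
  series: "0 0 0 0 0 -0.0015 0.1; 0 0 0 0 0 -0.003 0.1; 0 0 0 0 0 -0.0045 0.1; 0 0 0 0 0 -0.006 0.1"

```text
clock: 8.02
tcp_pos: [0.5693, 0.1007, 0.0533]
orientation: [1.328, 1.126, -1.332]
contact_force: [-3.6, 0.1, 2.1]
grip_width: 0.0295
```

```bash
python3 st.py
```

```text
tool force [-2.1 -3.6  0.5] 0.02947373620029491 tcp in cradle [ 0.  46.6 53.3]
```

apply_moves:
  series: "0 0 0 0 0 -0.001 0.1; 0 0 0 0 0 -0.002 0.1; 0 0 0 0 0 -0.003 0.1"

```text
clock: 8.4
tcp_pos: [0.5699, 0.1047, 0.0533]
orientation: [1.329, 1.127, -1.331]
contact_force: [-5.2, -3.3, 4.1]
grip_width: 0.0299
```

```bash
python3 st.py
```

```text
tool force [-4.1 -4.6  4.1] 0.029856484525786965 tcp in cradle [ 0.  50.6 53.3]
```

apply_moves:
  series: "0 0 0 0 0 -0.0015 0.1; 0 0 0 0 0 -0.003 0.1; 0 0 0 0 0 -0.0045 0.1"

```text
clock: 8.78
tcp_pos: [0.5703, 0.1068, 0.0532]
orientation: [1.326, 1.125, -1.334]
contact_force: [-7.2, -10.1, 9.6]
grip_width: 0.03
```

```bash
python3 st.py
```

```text
tool force [-9.5 -5.5 11.2] 0.030004962811047323 tcp in cradle [ 0.1 52.7 53.2]
```

```bash
python3 - <<'E'
from h import *
im=grab_frame("top"); print(proj(cam("top"),c2w(CR,[[.021,0,.075],[.015,0,.075]])))
cv2.imwrite("pics/top1.png",cv2.resize(im[170:255,225:365],None,fx=5.5,fy=5.5,interpolation=cv2.INTER_CUBIC))
E
python3 st.py
```

```text
[[307.65976736 208.58642221]
 [307.39568585 210.27868506]]
tool force [-8.  -5.3  8.8] 0.02951731587451536 tcp in cradle [ 0.  52.8 53.3]
```

View pics/top1.png

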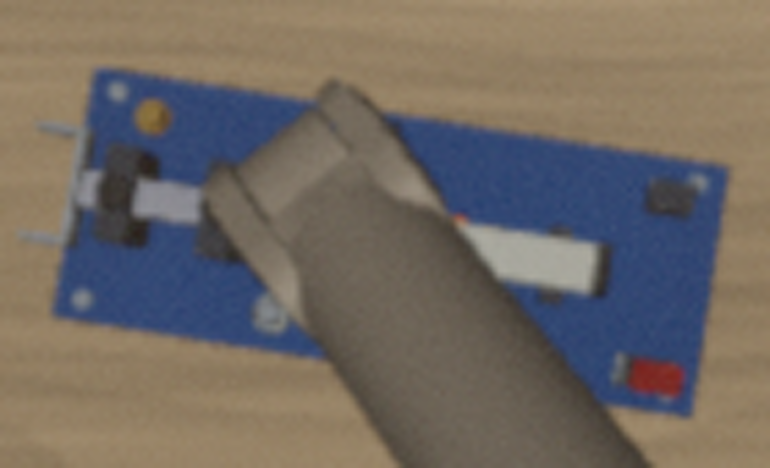

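apply_moves:
  series: "0 0 0 0 0 -0.001 0.1; 0 0 0 0 0 -0.002 0.1; 0 0 0 0 0 -0.002 0.1"

```text
clock: 9.2
tcp_pos: [0.5703, 0.1071, 0.0532]
orientation: [1.325, 1.123, -1.336]
contact_force: [-8.6, -10.9, 11.7]
grip_width: 0.0294
```

```bash
python3 st.py
```

```text
tool force [-11.6  -6.7  12.3] 0.029402377586222394 tcp in cradle [ 0.  53.  53.2]
```

apply_moves:
  series: "0 0 0 -0.002 0 0.004 0.1; 0 0 0 -0.002 0 0.004 0.5; 0 0 0 -0.002 0 0.004 1; 0 0 0 -0.002 0 0.004 1; 0 0 0 -0.002 0 0.004 1; 0 0 0 -0.05 0 0.004 1; 0 0 0 -0.11 0 0.004 1; 0 0 0 -0.17 0 0.02 1; 0 0 0 -0.22 0 0.05 1; 0 0 0 -0.25 0 0.07 1; 0 0 0 -0.25 0 0.07 1"

```text
clock: 10.58
tcp_pos: [0.5614, 0.0407, 0.3061]
orientation: [1.334, 1.121, -1.328]
contact_force: [-0.9, 0.2, -0.1]
grip_width: 0.0854
```

```bash
python3 st.py w6.png
python3 - <<'E'
from h import *
im=cv2.imread("pics/w6.png"); cv2.imwrite("pics/w6c.png",cv2.resize(im[100:340,220:400],None,fx=2.5,fy=2.5,interpolation=cv2.INTER_CUBIC))
c=cam("wrist");print(c)
P=np.array([[15,30+52,90],[-15,82,90],[17,-152+52,92],[20,0,75],[0,150,96],[55,-132,61],[-60,-132,87]])/1e3
print(proj(c,c2w(CR,P)).round(1))
for th in (1.4,1.5,1.6,1.7):
    P=[np.array([-60+r*np.cos(th)-9*np.sin(th),y,70+r*np.sin(th)+9*np.cos(th)])/1e3 for r in (111,131) for y in (-147,-117)]
    print(th,proj(c,c2w(CR,P)).round(1).tolist())
E
```

```text
tool force [ 0.1 -0.9 -0. ] 0.08541825335349298 tcp in cradle [  2.1 -14.  306.1]
(array([[314.79684162,   0.        , 321.2579962 ],
       [  0.        , 314.79684162, 196.51177161],
       [  0.        ,   0.        ,   1.        ]]), array([-2.85713237,  0.23692362,  0.03077175]), array([-0.54654648,  0.07327992,  0.48494568]))
[[333.8  82.2]
 [305.8  82.3]
 [334.  240.2]
 [336.8 156.5]
 [319.7   9.2]
 [361.1 252.8]
 [272.7 262.1]]
1.4 [[269.5, 320.6], [268.1, 294.0], [269.8, 334.4], [268.3, 306.4]]
1.5 [[258.2, 320.9], [256.5, 294.3], [255.6, 334.9], [253.7, 306.9]]
1.6 [[247.1, 320.5], [245.1, 293.9], [241.6, 334.5], [239.3, 306.5]]
1.7 [[236.4, 319.3], [234.2, 292.8], [228.2, 333.1], [225.6, 305.2]]
```

View pics/w6c.png

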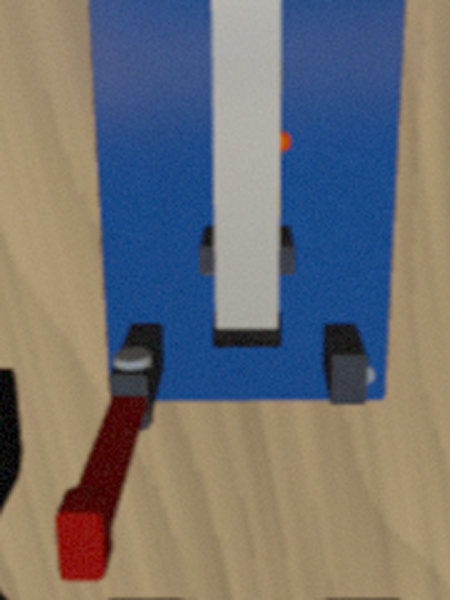

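Run:
```python
from h import *
print(rel(c2w(CR,[-.1,-.132,.306])[0],toolR(CR[2])), c2w(CR,[-.1,-.132,.306]))
```

```text
(array([-0.0014, -0.0001, -0.0022]), array([-0.002 , -0.1007,  0.1191])) [[ 0.44133376 -0.05904214  0.306     ]]
```

apply_moves:
  series: "0 0 0 0 -0.05 0.03 0.5; 0 0 0 0 -0.1 0.06 0; 0 0 0 0 -0.101 0.11 0; 0 0 0 0 -0.101 0.119 0; 0 0 0 0 -0.101 0.119 0; 0 0 0 0.05 -0.101 0.119 0; 0 0 0 0.1 -0.101 0.119 0; 0 0 0 0.125 -0.101 0.119 0; 0 0 0 0.125 -0.101 0.119 0"
  force: 40

```text
clock: 11.75
tcp_pos: [0.4398, -0.0565, 0.1764]
orientation: [1.326, 1.134, -1.33]
contact_force: [0.1, 0.1, 0.6]
grip_width: 0.0003
```

```bash
python3 st.py w7.png;python3 - <<'E'
from h import *
print(rel(c2w(CR,[-.1,-.132,.178])[0],toolR(CR[2])))
im=grab_frame("side"); cv2.imwrite("pics/side7.png",cv2.resize(im[100:320,225:445],None,fx=2.7,fy=2.7,interpolation=cv2.INTER_CUBIC))
E
```

```text
tool force [-0.6  0.1 -0.1] 0.00029041658701775395 tcp in cradle [-101.9 -129.8  176.4]
(array([ 0.0028, -0.0014,  0.002 ]), array([-0.0001,  0.0007,  0.0021]))
```

View pics/side7.png

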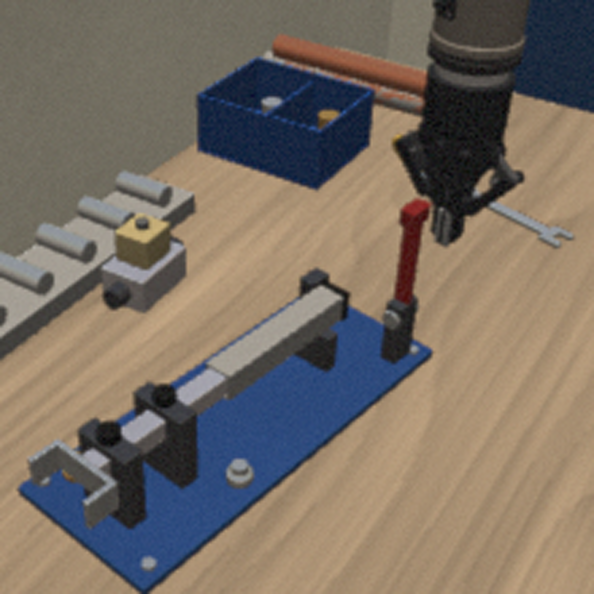

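View pics/w7.png

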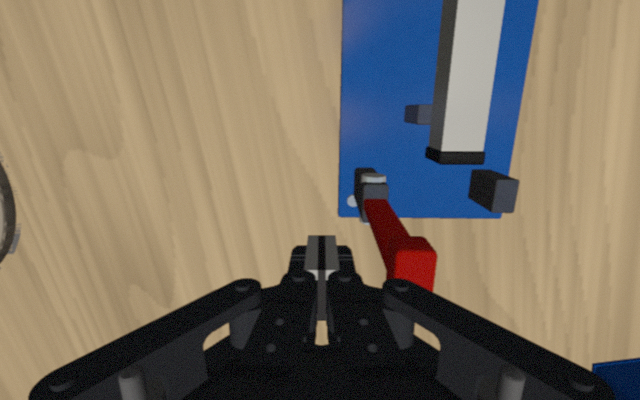

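Run:
```python
import numpy as np
for th in np.arange(1.6,-0.01,-0.1):
    x=-60+119*np.cos(th)-9*np.sin(th)-9; z=70+119*np.sin(th)+9*np.cos(th)
    print(round(th,2),round(x,1),round(z,1),"tx",round(-(z-176.4)/1e3,4),"ty",round((x+101.9)/1e3,4))
```

```text
1.6 -81.5 188.7 tx -0.0123 ty 0.0204
1.5 -69.6 189.3 tx -0.0129 ty 0.0323
1.4 -57.6 188.8 tx -0.0124 ty 0.0443
1.3 -45.8 187.1 tx -0.0107 ty 0.0561
1.2 -34.3 184.2 tx -0.0078 ty 0.0676
1.1 -23.0 180.1 tx -0.0037 ty 0.0789
1.0 -12.3 175.0 tx 0.0014 ty 0.0896
0.9 -2.1 168.8 tx 0.0076 ty 0.0998
0.8 7.5 161.6 tx 0.0148 ty 0.1094
0.7 16.2 153.5 tx 0.0229 ty 0.1181
0.6 24.1 144.6 tx 0.0318 ty 0.126
0.5 31.1 134.9 tx 0.0415 ty 0.133
0.4 37.1 124.6 tx 0.0518 ty 0.139
0.3 42.0 113.8 tx 0.0626 ty 0.1439
0.2 45.8 102.5 tx 0.0739 ty 0.1477
0.1 48.5 90.8 tx 0.0856 ty 0.1504
-0.0 50.0 79.0 tx 0.0974 ty 0.1519
```

apply_moves:
  series: "0 0 0 -0.013 0 0.002 0; 0 0 0 -0.013 0.01 0.002 0; 0 0 0 -0.012 0.02 0.002 0; 0 0 0 -0.013 0.032 0.002 0; 0 0 0 -0.012 0.044 0.002 0; 0 0 0 -0.011 0.056 0.002 0; 0 0 0 -0.008 0.068 0.002 0; 0 0 0 -0.004 0.079 0.002 0; 0 0 0 0.001 0.09 0.002 0; 0 0 0 0.008 0.1 0.002 0; 0 0 0 0.008 0.1 0.002 0"

```text
clock: 13.22
tcp_pos: [0.5397, -0.077, 0.1696]
orientation: [1.33, 1.128, -1.329]
contact_force: [-0.3, 0.1, 0.5]
grip_width: -0.0001
```

```bash
python3 st.py w8.png;python3 - <<'E'
from h import *
im=grab_frame("side"); cv2.imwrite("pics/side8.png",cv2.resize(im[100:320,225:445],None,fx=2.7,fy=2.7,interpolation=cv2.INTER_CUBIC))
E
```

```text
tool force [-0.5 -0.3 -0. ] -0.00011090016580189581 tcp in cradle [  -0.  -133.6  169.6]
```

View pics/side8.png

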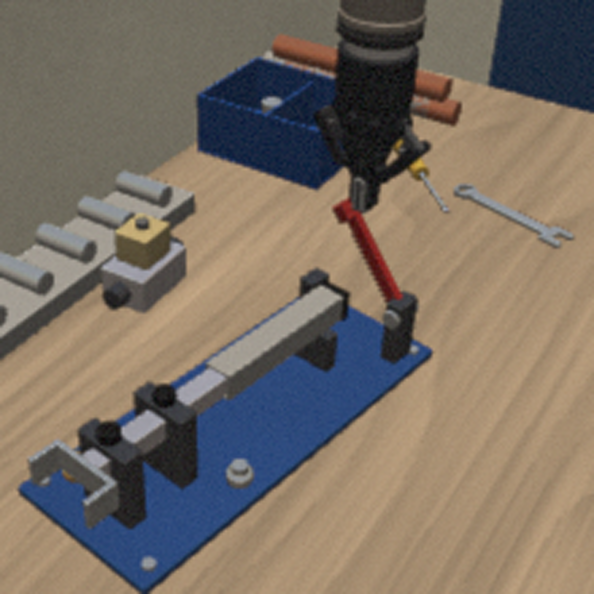

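View pics/w8.png

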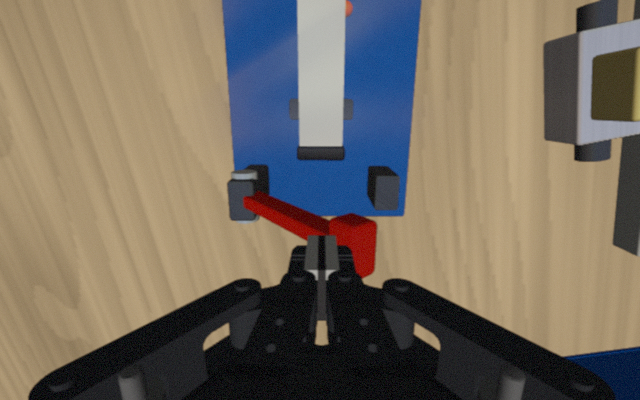

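apply_moves:
  series: "0 0 0 0.008 0.008 -0.001 0; 0 0 0 0.016 0.016 -0.001 0; 0 0 0 0.025 0.024 -0.001 0; 0 0 0 0.035 0.031 -0.001 0; 0 0 0 0.045 0.037 -0.001 0; 0 0 0 0.056 0.042 -0.001 0; 0 0 0 0.067 0.047 -0.001 0; 0 0 0 0.077 0.051 -0.001 0; 0 0 0 0.085 0.055 -0.001 0; 0 0 0 0.09 0.056 -0.001 0; 0 0 0 0.091 0.056 -0.001 0; 0 0 0 0.092 0.056 -0.001 0"

```text
clock: 14.82
tcp_pos: [0.5948, -0.0852, 0.079]
orientation: [1.329, 1.126, -1.329]
contact_force: [-3.4, -0.1, 9.4]
grip_width: -0.0001
```

```bash
python3 st.py w9.png;python3 - <<'E'
from h import *
im=grab_frame("side"); cv2.imwrite("pics/side9.png",cv2.resize(im[100:320,225:445],None,fx=2.7,fy=2.7,interpolation=cv2.INTER_CUBIC))
E
```

```text
tool force [-9.4 -3.3  0.6] -0.0001147060711638603 tcp in cradle [  55.6 -132.7   79. ]
```

View pics/side9.png

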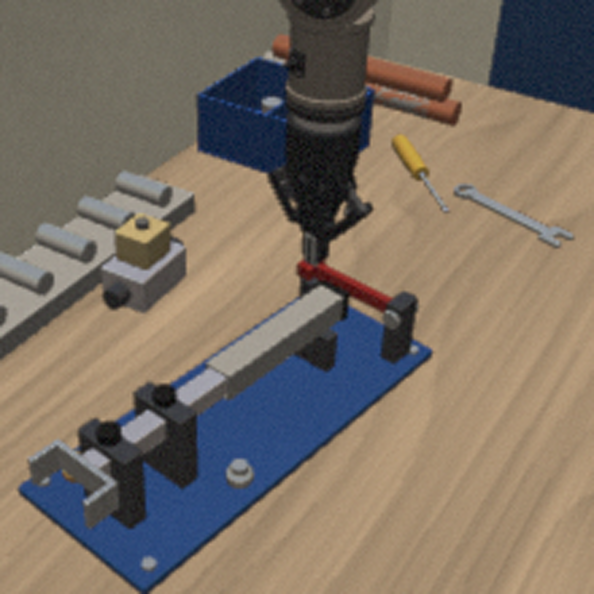

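View pics/w9.png

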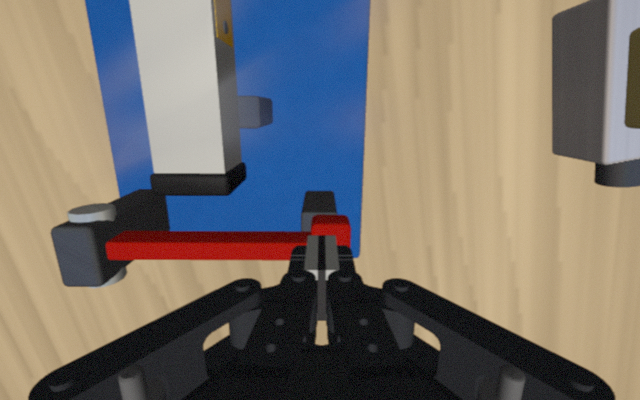

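apply_moves:
  series: "0 0 0 0.0005 0 0 0; 0 0 0 0.001 0 0 0; 0 0 0 0.001 0 0 0"

```text
clock: 15.3
tcp_pos: [0.5948, -0.0852, 0.079]
orientation: [1.329, 1.126, -1.329]
contact_force: [-4.9, 0.3, 12.6]
grip_width: 0.0001
```

```bash
python3 st.py
```

```text
tool force [-12.7  -4.9   0.5] 6.004331734580108e-05 tcp in cradle [  55.7 -132.7   79. ]
```

apply_moves:
  series: "0 0 0 -0.005 0 0 0; 0 0 0 -0.03 0 0 0; 0 0 0 -0.09 0 0 0; 0 0 0 -0.15 0 0 0; 0 0 0 -0.2 0 -0.04 0; 0 0 0 -0.22 -0.02 -0.08 0; 0 0 0 -0.22 -0.02 -0.09 0; 0 0 0 -0.22 -0.02 -0.09 0"

```text
clock: 16.3
tcp_pos: [0.5894, 0.0072, 0.297]
orientation: [1.328, 1.127, -1.329]
contact_force: [-0.7, 0.1, -1.0]
grip_width: 0.0001
```

```bash
python3 st.py w10.png
python3 - <<'E'
from h import *
im=cv2.imread("pics/w10.png"); cv2.imwrite("pics/w10c.png",cv2.resize(im[60:300,180:400],None,fx=2.5,fy=2.5,interpolation=cv2.INTER_CUBIC))
c=cam("wrist")
P=np.array([[61,-132,79],[71,-132,79],[15,0,75],[21,0,75],[17,-99.5,92],[66,-132,61],[45,-132,61]])/1e3
print(proj(c,c2w(CR,P)).round(1).tolist())
im=grab_frame("side"); cv2.imwrite("pics/side10.png",cv2.resize(im[100:320,225:445],None,fx=2.7,fy=2.7,interpolation=cv2.INTER_CUBIC))
im=grab_frame("top"); cv2.imwrite("pics/top10.png",im)
E
```

```text
tool force [ 1.  -0.7  0. ] 5.701567792869568e-05 tcp in cradle [ 35.3 -42.4 297. ]
[[342.0, 239.2], [350.1, 239.2], [303.4, 130.4], [308.7, 130.4], [305.6, 218.0], [345.1, 233.6], [328.8, 233.6]]
```

View pics/w10c.png

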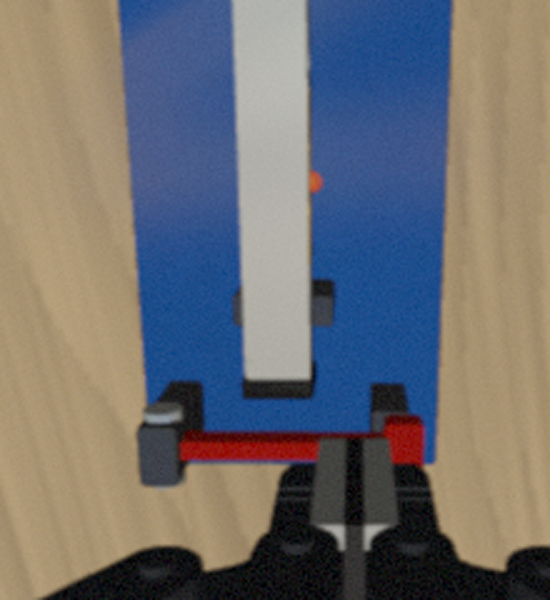

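View pics/side10.png

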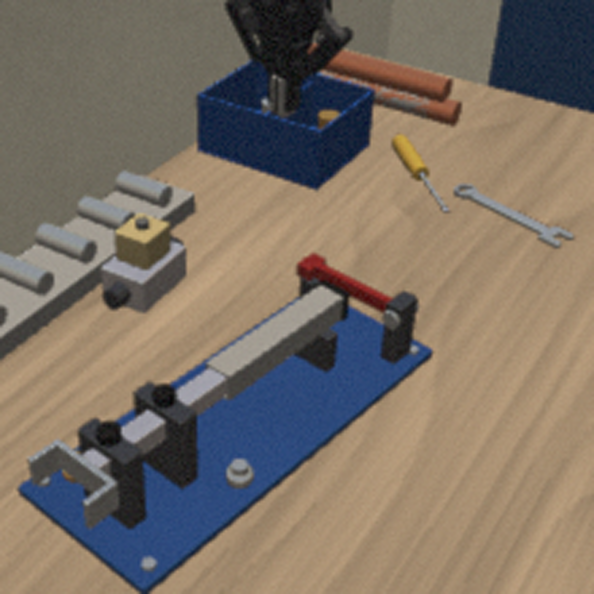

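View pics/top10.png

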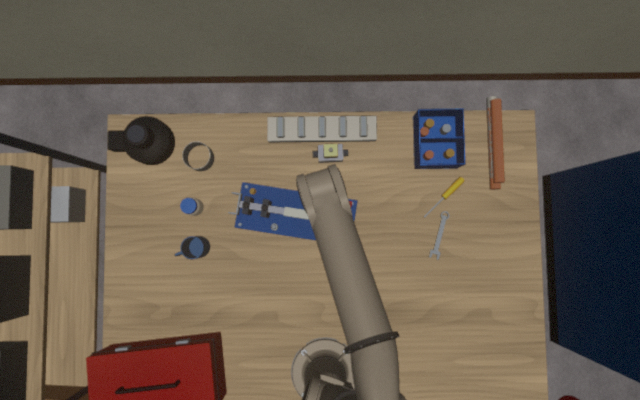

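```bash
python3 -c "
from bench import *
print(hand_in())"
```

```text
the job is handed in; nothing more can be done
None
```

The prop is shortened by one hole and the keeper is down behind the sleeve. I handed the job in at about 16.5 s of the 67 s allowed; no verdict is reported.

- **Sleeve:** I pressed the button flush with a 35 N pad grip. The slide was slow, with at most about 13.5 N of axial push in the readings (taken at the end of each move). The sleeve stopped at about 52.5 mm, and commanding 2 mm more moved it only 0.2 mm.
- **Button:** In the wrist picture its tip is at column 308.8. Fully out should be 308.7 and flush would be 303.4.
- **Keeper:** I swung it down with the closed fingertips. The tab met its landing post at z = 79.0 mm, its specified home height. It did not move when pressed with about 12.6 N, and it stayed level after I backed off.
- **Rest of the bench:** In the last pictures nothing else had visibly moved. In the final top view the arm hid part of the cradle, so I relied on the wrist and side pictures for that area.

No check failed. I judged the button only from above, not face-on from its own side. The squeeze and slide also showed up to about 17 N of upward force on the tool; lifting it 1 mm brought that down to about 6 N, and it rose to about 12 N again against the stop.

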